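# Load a vial into the flip-lid reader

## Task

Press the reader's thumb latch so that its sprung lid pops open, stand the tall capped vial from the aluminium stand fully down in the reader's well, then push the lid shut until the latch snaps and holds it. The lid and latch sit on a height-adjustable collar, so feel for the pad and for the snap, never pressing the reader with more than about 20 N, and leave the other things on the bench where they are.

Things in the scene. Friction and masses are not known exactly. Their poses are not given: they have to be found in the camera images.
- reader: Vial reader, fixed to the bench: a white open-topped tub 130 x 130 mm, 90 mm high, walls 5 mm, inside 120 x 120 mm, with a black inner floor 50 mm up that has one round well. Origin: centre of its underside; z up, y across, -x is its front. An aluminium collar round its rim carries a flat grey lid, hinged at the back (+x), and a steel thumb latch at the middle of the front.
- well (a point): Centre of the mouth of the well, on the black inner floor (40 mm below the tub's rim, 15 mm in front of the reader's centre). Bore 28 mm, 30 mm deep, with a 5 mm chamfer at the mouth. A vial standing on its bottom has its top 2 mm below the tub's rim.
- pad (a point): Middle of the latch's thumb pad (top face, at rest), 120 mm in front of the reader's centre, 77 mm up, for the collar's lowest setting; this point is fixed. The pad is a level steel plate 58 mm (x) by 34 mm (y). The collar is set 0 to 10 mm higher, with pad and lid: feel for them. Pressed, the pad tips the hook off the lid's tongue about a pivot 42 mm behind this point and 7 mm below.
- latch (a joint): Angle of the latch rocker: 0 at rest (hook over the lid), growing as the pad is pressed. Pressing takes 2 N at first and 4 to 5 N at the end; the lid comes free after 6 to 8.5 mm of travel at the pad's middle (0.15 to 0.20 rad), a hard stop follows at 9 mm (0.22 rad). It springs back by itself. The latch, lid and tub must not be pressed with more than 20 N.
- lid (a joint): Angle of the lid: about 0.007 when latched, growing as it opens; a spring swings it by itself to a stop at 1.65 rad, just past upright. Pushing it shut 95 mm from the hinge takes 1 to 3 N, then up to 8 to 12 N over the last 10 mm to push the hook aside until it snaps in; 2 mm further is a hard stop. Unlatched, it springs open. Push 20 to 45 mm behind its front edge (the hook rises 14 mm there).
- hinge (a point): Middle of the lid's hinge axis for the collar's lowest setting (the real one is 0 to 10 mm higher): at the back of the reader, 63 mm behind its centre, 92 mm up. The axis runs along the reader's y; the lid swings up and back about it. The lid is a plate 126 x 126 x 10 mm, its underside in the plane of the axis; a tongue 24 mm wide reaches 16 mm past its front edge, under the hook.
- vial: The tall vial: an amber glass cylinder with a black screw cap, 24 mm in diameter, 68 mm tall in all, the cap being the top 20 mm, about 45 g. Origin: centre of its underside, z up. It starts upright in one of the stand's three holes, with 43 mm of it above the stand. Two short vials of the same width, 46 mm tall, stand in the other two holes.
- stand: Fixed aluminium block 60 mm (x) by 165 mm (y), 35 mm high. Origin: centre of its underside. Three holes of 27 mm bore, 25 mm deep, in a row along its y, 52 mm apart, the middle one at its centre.
- short_vial_a: A short vial, 24 mm across and 46 mm tall, in the stand; to be left there. Origin: centre of its underside.
- short_vial_b: The other short vial, alike; to be left there. Origin: centre of its underside.
- well_plate: White 96-well plate lying on the bench, 127 x 85 x 15 mm; leave alone. Origin: centre of its underside.
- tip_box: Grey pipette tip box, 120 x 85 x 61 mm; leave alone. Origin: centre of its underside.
- reagent_bottle: Amber bottle, 68 mm across, 150 mm tall; leave alone. Origin: centre of its underside.
- beaker: Glass beaker, 72 mm across, 85 mm tall; leave alone. Origin: centre of its underside.
- syringe_barrel: Empty syringe barrel lying on the bench, about 100 mm long and 22 mm across with a 34 mm flange; leave alone. Origin: on the bench under its middle.
- driver: Screwdriver lying on the bench, 160 mm long; leave alone. Origin: on the bench under it.
Not all that is in view belongs to the job. What is shaped like the vial but red or yellow is not meant.

How it is judged:
On the way, in this order (a step that is already met when the one before it is completed fails the run):
1. the lid has popped open (value of joint lid above 1.4 rad), for 0.2 s.
2. the tall vial stands fully down in the reader's well, let go, the lid still open (horizontal distance between vial and well below 0.005 m and z of vial in the frame of well below -0.027 m and angle between vial's own z axis and vertical below 0.12 rad and contact force between the fingers and vial below 0.1 N and value of joint lid above 1 rad), for 0.2 s.
At the end, for the whole second after the job is handed in: The lid is shut and stays shut by its latch (lid within 0.04 rad of closed, latch back within 0.04 rad of rest), with the tall vial standing at rest in the well: within 5 mm of its centre, within 3 mm of its bottom, less than 0.12 rad from upright (value of joint each of lid, latch below 0.04 rad and velocity of joint lid below 0.05 rad/s and horizontal distance between vial and well below 0.005 m and z of vial in the frame of well below -0.027 m and angle between vial's own z axis and vertical below 0.12 rad and linear speed of vial below 0.02 m/s); the robot touches nothing.
It fails at once if the robot pressed on the reader, its lid or its latch with more than 25 N (contact force between any of the fingers, the arm and reader above 25 N).
It fails at once if the vial was forced against the reader with more than 40 N (contact force between vial and reader above 40 N).
It fails at once if another thing on the bench was moved more than 30 mm (distance of any of short_vial_a, short_vial_b, well_plate, tip_box, reagent_bottle, beaker, syringe_barrel, driver from where it was at the start of the episode above 0.03 m).
It also fails if it takes over 69 s, if anything falls off the work surface, if the arm or the gripper's body presses on something with over 40 N, if the wrist force passes 120 N, or if a joint passes its speed limit or range.

## Robot

A 6-joint arm with a two-finger parallel gripper is mounted at the origin on the work surface. World frame = base frame: x ahead of the robot, y to its left, z up, the work surface at z = 0. Lengths are in m, angles in rad, forces in N, time in s.
With the tool pointing down it reaches from about 0.35 to 0.925 m from the base axis. Payload 6.4 kg.
Tool frame: the origin (TCP) lies midway between the tips of the shut fingers; the grasp point (between the pads) lies r.hold_point_z behind it (r.hold_point_z is the distance from the TCP to the grasp point, in m); z points along the fingers, y is the direction in which the jaws open and shut (so a half turn about z gives the same grasp; the last joint's range is limited). The gripper opens to 85 mm and grips with 20 to 120 N. Pads are 22 mm wide; open, the fingers measure 114 mm over their backs; the gripper's body (76 mm by 85 mm) begins 54 mm behind the grasp point. The pads swing forward as they close: fully open they stand 13 mm farther back than shut.
Start: joints at [0.943, 0.245, 1.558, -0, 1.339, -0.174], TCP at [0.285, 0.584, 0.231] pointing down, gripper open.
Joint ranges: [-3.13, 3.13], [-1.02, 2.26], [0.13, 2.54], [-0.95, 4.09], [0.21, 2.88], [-2.74, 2.74]. Speed limits (rad/s): [2.57, 2.57, 3.14, 3.14, 3.14, 3.14].

## Interface

Orientations are given as a rotation vector (axis times angle).
In Python, from plant import r, cams, job gives the robot as it stands.
- The arm moves only by the tool jog_arm, never from a script. Its argument "rows" is a list of rows, each an object with "claw": the finger opening in cm, from 0 to 8.54; "translation": the shift along the world's x, y, z in cm, a list of three; "yaw": the turn about the world's z in degrees. A call has 1 to 20 rows; each row shifts and turns the commanded pose from where the row before left it; what a row does not reach is not made up. A row lasts 1/12 s, in which the tool goes at most 41.7 mm and 7.16 degrees, less where a joint would pass 70% of its speed; a pose out of reach is approached as far as the arm can. A call with a gripper value outside its range is refused whole. The fingers move at their own pace and stop on an object; "newtons" is the grip in N (left out, the last holds). Time passes only in rows, so rows that do not move let the fingers close. It gives the time, the measured TCP pose, the force and the opening at its end, in the units of the state.
- r.sense(): the state, without advancing time (a new reading comes with each control period).
- cams.grab_frame(name): name is "scene" or "top" or "wrist"; returns (picture, depth): 400x640x3 uint8, red, green, blue; 400x640 float32, m along the optical axis (not along the pixel's ray), 0 where there is no reading.
- cams.camera_params(name): a dict with "fx", "fy", "cx", "cy" (pixels), "world_from_camera" (4x4, takes a point from camera to world coordinates). Camera axes: x right, y down, z forward; pixel columns grow to the right and rows downward; lengths in m; the calibration is good to about 2 mm. A picture is of the moment at which its call begins: read the wrist's pose just before it. camera_params takes no time and is no camera call; for the wrist camera it gives the pose at the moment of the call.
- job.sign_off(): hands the job in, once; it reports no verdict.
The state is a dict: "time_s": time; "qpos": joint angles; "joint_vel": joint speeds; "joint_torque": joint torques, N m; "tool_pos": TCP position; "tcp_rot": TCP orientation; "wrist_force": force on the tool from outside, world axes, zero at the start; "ft_torque": the same for the moment, N m; "grip_width": finger opening in m.
Only numpy, scipy, OpenCV 4.12 (cv2) and the standard library are available. Lean on these libraries where they do the work, as an engineer would, in place of code of your own. Each camera call takes 0.05 s, during which the arm holds its last target. There are 200 camera calls.

## Working session

There is one attempt and no reset: what is moved stays moved. The work goes in short steps, Python scripts to look and compute and a tool call to move; the robot and the scene stay as the last step left them, time stands still between calls to the robot, and variables do not carry over. Pictures are saved under pics/ and viewed, about 8 in all and at most 12, crops included, and the job is handed in when it is done.

Besides the shell and the picture viewer there is one more tool, called after "Call:" by a JSON object that holds its "op" and its "data". jog_arm: Moves the arm, as the interface text tells. Its arguments: {"type":"object","properties":{"rows":{"type":"array","items":{"type":"object","properties":{"claw":{"type":"number"},"translation":{"type":"array","items":{"type":"number"}},"yaw":{"type":"number"}}}},"newtons":{"type":"number"}},"required":["rows"]}

```bash
ls; mkdir -p pics
cat > h.py <<'E'
import numpy as np, cv2
from plant import r, cams, job
def grab(n):
    p=cams.camera_params(n); im,d=cams.grab_frame(n); return im,d,p
def pts(d,p):
    v,u=np.mgrid[:d.shape[0],:d.shape[1]]
    c=np.stack([(u-p['cx'])/p['fx']*d,(v-p['cy'])/p['fy']*d,d,np.ones_like(d)],-1)
    P=(c@np.array(p['world_from_camera']).T)[...,:3]; P[d==0]=np.nan; return P
def save(n,im): cv2.imwrite('pics/'+n,im[...,::-1])
E
python3 - <<'E'
from h import *
for n in ['top','scene']:
    im,d,p=grab(n); save(n+'0.png',im); np.save(n+'0.npy',pts(d,p)); np.save(n+'im.npy',im); print(n,np.array(p['world_from_camera']).round(3).tolist(),p['fx'])
s=r.sense(); print(s, r.hold_point_z)
E
```

```text
pics
top [[0.015, -0.999, 0.039, 0.487], [-1.0, -0.016, -0.013, 0.063], [0.014, -0.039, -0.999, 1.308], [0.0, 0.0, 0.0, 1.0]] 431.0714330871565
scene [[0.748, 0.546, -0.376, 1.037], [0.663, -0.623, 0.414, -0.497], [-0.008, -0.56, -0.829, 1.155], [0.0, 0.0, 0.0, 1.0]] 443.7933665132371
{'time_s': 0.1, 'qpos': array([ 9.42917341e-01,  2.45741724e-01,  1.55887676e+00,  3.75900483e-06,
        1.33872306e+00, -1.74085251e-01]), 'joint_vel': array([ 0.00054346, -0.00223565, -0.00248287,  0.00130102, -0.00183897,
        0.00076194]), 'joint_torque': array([-8.36329709e-04, -4.30667996e+01, -3.27130258e+01, -2.19561662e-04,
        2.83689726e-03,  1.74617696e-05]), 'tool_pos': array([0.28463361, 0.58381102, 0.23030038]), 'tcp_rot': array([-7.06563802e-01, -3.06040125e+00,  2.52644006e-03]), 'wrist_force': array([-0.78162255, -0.16573227, -0.00943394]), 'ft_torque': array([ 0.0084333 , -0.02648313, -0.01090867]), 'grip_width': 0.08584753256383748} 0.0187
```

View pics/top0.png

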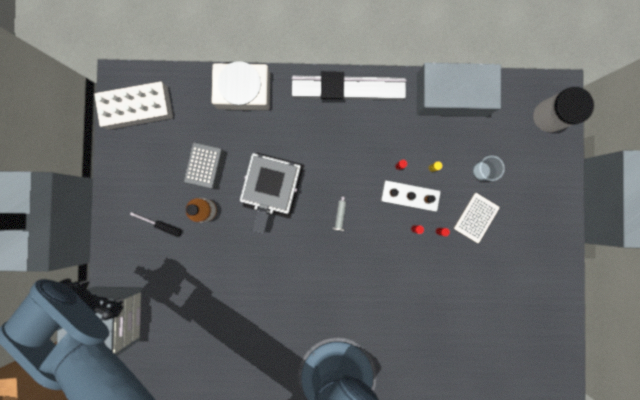

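View pics/scene0.png

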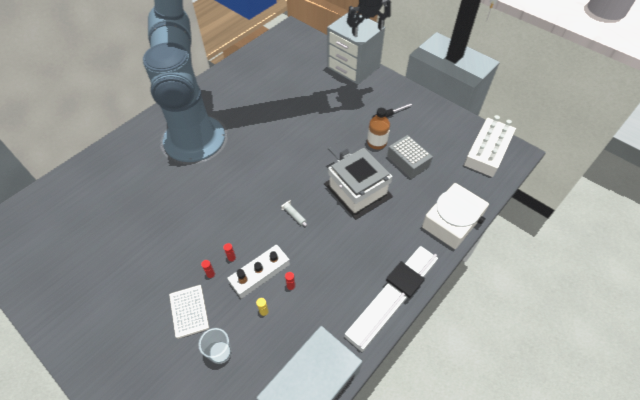

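The top view shows the reader around (270,183) with its pad at (263,218), and the stand around (411,195). The scene view suggests the tall vial is the stand's left one at (241,274), which is the right end (429,198) in the top view. I'll measure both from the depth.

Run:
```python
from h import *
P=np.load('top0.npy'); im=np.load('topim.npy')
def crop(u0,u1,v0,v1): 
    Q=P[v0:v1,u0:u1].reshape(-1,3); C=im[v0:v1,u0:u1].reshape(-1,3).astype(int); return Q,C
Q,C=crop(370,452,170,220)
print('bench z',np.nanmedian(P[250:300,400:450,2]))
print('>45mm'); 
from scipy import ndimage
sub=P[170:220,370:452]; m=sub[...,2]>0.043; L,n=ndimage.label(m)
for i in range(1,n+1):
    q=sub[L==i]; 
    if len(q)>5: print(len(q),q.mean(0).round(4),q[:,2].max().round(4), np.argwhere(L==i).mean(0)[::-1]+[370,170])
s=Q[(Q[:,2]>0.028)&(Q[:,2]<0.042)]
rect=cv2.minAreaRect(s[:,:2].astype(np.float32)*1000); print('stand',rect,np.median(s[:,2]))
Q,C=crop(225,315,140,240)
m=(Q[:,2]>0.094)
print('top hist',np.histogram(Q[:,2],bins=np.arange(0.05,0.14,0.004)))
for lo,hi in [(0.098,.12),(0.085,.12),(0.06,.12)]:
    s=Q[(Q[:,2]>lo)&(Q[:,2]<hi)]; print(lo,len(s),cv2.minAreaRect(s[:,:2].astype(np.float32)*1000))
x=im[130:245,215:325]; save('reader.png',cv2.resize(x,None,fx=5,fy=5,interpolation=cv2.INTER_CUBIC))
print((P[145:240:4,240:304:4,2]*1000).round(0))
pad=P[222:228,258:268].reshape(-1,3); print('pad',np.nanmedian(pad,0))
```

```text
bench z -0.0002450476218741615
>45mm
55 [ 0.5523 -0.1588  0.0551] 0.0628 [394.67272727 192.43636364]
55 [ 0.5439 -0.2102  0.055 ] 0.0606 [412.21818182 195.61818182]
74 [ 0.5346 -0.2592  0.0717] 0.0837 [430.43243243 198.85135135]
stand ((572.2676391601562, -216.58572387695312), (166.39791870117188, 118.42072296142578), 80.07479858398438) 0.03445270823851354
top hist (array([   0,    0,    0,    6,    7,    7,   14,  111,  148,   86,  124,
        124,   31,  349, 1219,  500,   32,    9,    2,    0,    0,    0]), array([0.05 , 0.054, 0.058, 0.062, 0.066, 0.07 , 0.074, 0.078, 0.082,
       0.086, 0.09 , 0.094, 0.098, 0.102, 0.106, 0.11 , 0.114, 0.118,
       0.122, 0.126, 0.13 , 0.134, 0.138]))
0.098 2137 ((562.9615478515625, 201.4142608642578), (135.076416015625, 156.80580139160156), 77.3672866821289)
0.085 2496 ((536.5884399414062, 208.33609008789062), (138.50607299804688, 214.6348876953125), 76.31747436523438)
0.06 2764 ((536.2752075195312, 208.57546997070312), (149.76412963867188, 214.31398010253906), 75.74282836914062)
[[ -1.  -0.  -1.   0.   2.   1.  -3.  -0.   1.   3.   1.   0.  
[... 1316 characters left out ...]
4.  86. 114. 113.   9.  98.  95. 107. 107.  97.   5.
   -5.  -1.]
 [ -1.   1.   2.  -2.   0.  80. 112.   7.  81.   6.   1.  10.  74.  -3.
    1.  -3.]
 [  2.   4.  -1.   2.  83.  83.  83.  81.   2.  -3.  -3.   5.   8.   0.
   -5.  -1.]
 [ -4.   1.   1.  -0.  83.  83.  81.  -2.   4.  -3.   5.  -2.  -2.   3.
    0.  -5.]
 [ -6.   2.   1.  -0.  83.  86.  89.  -1.   2.  -1.  -1.  -0.  -6.  -0.
   -4.  -2.]
 [ -1.  -4.   2.  -3.  81.  85.  87.  -4.   4.  -4.  -0.  -4.   5.  -1.
   -3.  -4.]
 [  1.  -3.  -0.  -2. -10.  -1.  -2.   0.   0.  nan  -3.  -5.  -6.   3.
   -2.  nan]
 [ -3.  -1.  -0.  -3.  -1.   4.   1.   5.   2.  -3.  -3.   1.  -2.  -1.
    2.   1.]]
pad [0.45319494 0.22096321 0.08229055]
```

View pics/reader.png

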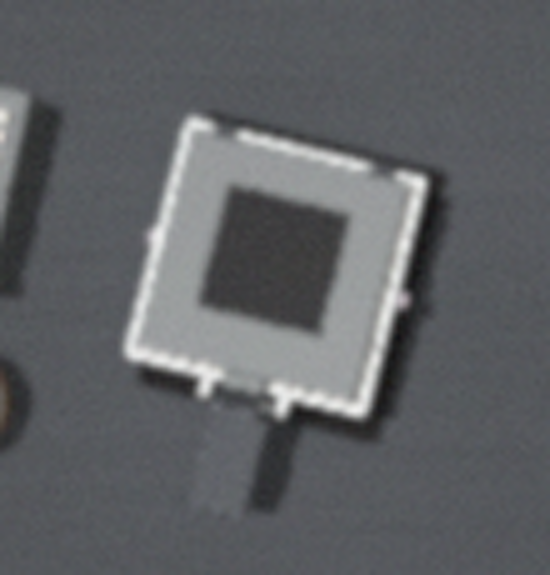

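Lid top is about 108 mm and the pad about 83 mm, so the collar is set about +6 mm; the two agree. Next I'll work out exact poses and tool yaw.

Run:
```python
from h import *
from scipy.spatial.transform import Rotation as R
from scipy.optimize import minimize
s=r.sense(); T=R.from_rotvec(s['tcp_rot']).as_matrix(); print('tool y',T[:,1].round(3),'x',T[:,0].round(3))
w=np.array(cams.camera_params('wrist')['world_from_camera']); print('cam in tool',(T.T@(w[:3,3]-s['tool_pos'])).round(3), 'fwd',(T.T@w[:3,2]).round(2))
for nm,box in [('top',(225,315,140,240)),('scene',(315,405,130,215))]:
    P=np.load(nm+'0.npy'); u0,u1,v0,v1=box; S=P[v0:v1,u0:u1].reshape(-1,3)
    q=S[(S[:,2]>.102)&(S[:,2]<.116)][:,:2]
    c0=np.median(q,0)
    # 130 sq window fit: maximise soft inside count, minimise outside
    def f(p):
        a=np.deg2rad(p[2]); d=(q-c0-np.array(p[:2])/1000)
        x=d@[np.cos(a),np.sin(a)]; y=d@[-np.sin(a),np.cos(a)]
        k=x>-.063
        e=np.maximum(np.abs(x)-.063,0)*k; g=np.maximum(np.abs(y)-.063,0)
        return -np.sum(1/(1+np.exp(-(.065-np.maximum(np.abs(x),np.abs(y)))/.0015)))
    b=min((minimize(f,[dx,dy,a],method='Nelder-Mead') for dx in(-3,3) for dy in (-3,3) for a in(-17,-12)),key=lambda t:t.fun)
    print(nm,'reader c',c0+b.x[:2]/1000,'yaw',b.x[2],len(q),b.fun)
    p=S[(S[:,2]>.076)&(S[:,2]<.09)]; a=np.deg2rad(b.x[2]); d=p[:,:2]-(c0+b.x[:2]/1000)
    x=d@[np.cos(a),np.sin(a)];y=d@[-np.sin(a),np.cos(a)]; k=(x<-.098)&(x>-.16)&(abs(y)<.04)
    print(' pad in reader',x[k].min(),x[k].max(),y[k].min(),y[k].max(),np.median(y[k]),np.median(p[k,2]), 'lid z',np.median(S[(S[:,2]>.10)&(S[:,2]<.116)][:,2]))
P=np.load('top0.npy')[170:220,370:452].reshape(-1,3); Q=np.load('scene0.npy')[240:300,220:295].reshape(-1,3)
for S in(P,Q):
    for c in [(.552,-.159),(.544,-.21),(.535,-.259)]:
        k=(np.hypot(*(S[:,:2]-c).T)<.02)&(S[:,2]>.045); z=np.percentile(S[k,2],85); k&=S[:,2]>z-.008
        print(c,S[k].mean(0).round(4),k.sum(), z.round(4))
```

```text
tool y [ 0.438  0.899 -0.002] x [-0.899  0.438  0.   ]
cam in tool [ 0.082  0.    -0.142] fwd [-0.33  0.    0.95]
top reader c [0.57005307 0.20000737] yaw -13.570657355165638 2092 -2007.8851840208204
 pad in reader -0.14198618285710665 -0.09819639898805659 -0.017040618040552014 0.017458575538468617 7.617087712599794e-05 0.08261283029476862 lid z 0.1082673640917744
scene reader c [0.57194241 0.20062531] yaw -13.432445261205423 1495 -1416.88313639195
 pad in reader -0.14456921002952672 -0.1001499448751932 -0.01702899749404862 0.02068027277292543 -0.0011801339875882073 0.08512912483268553 lid z 0.11053250665273895
(0.552, -0.159) [ 0.5523 -0.1594  0.056 ] 49 0.058
(0.544, -0.21) [ 0.5437 -0.2108  0.0555] 51 0.0578
(0.535, -0.259) [ 0.5348 -0.2614  0.0779] 51 0.0796
(0.552, -0.159) [ 0.5543 -0.1578  0.0566] 56 0.0591
(0.544, -0.21) [ 0.5457 -0.2092  0.057 ] 58 0.0587
(0.535, -0.259) [ 0.5371 -0.2604  0.0791] 62 0.0809
```

Call:
{"op": "jog_arm", "data": {"rows": [{"claw": 0,"translation": [1.4,-2.3,0.4],"yaw": 0.8},{"claw": 0,"translation": [1.4,-2.3,0.4],"yaw": 0.8},{"claw": 0,"translation": [1.4,-2.3,0.4],"yaw": 0.8},{"claw": 0,"translation": [1.4,-2.3,0.4],"yaw": 0.8},{"claw": 0,"translation": [1.4,-2.3,0.4],"yaw": 0.8},{"claw": 0,"translation": [1.4,-2.3,0.4],"yaw": 0.8},{"claw": 0,"translation": [1.4,-2.3,0.4],"yaw": 0.8},{"claw": 0,"translation": [1.4,-2.3,0.4],"yaw": 0.8},{"claw": 0,"translation": [1.4,-2.3,0.4],"yaw": 0.8},{"claw": 0,"translation": [1.4,-2.3,0.4],"yaw": 0.8},{"claw": 0,"translation": [1.4,-2.3,0],"yaw": 0.8},{"claw": 0,"translation": [1.4,-2.3,0],"yaw": 0.8},{"claw": 0,"translation": [1.4,-2.3,0],"yaw": 0.8},{"claw": 0,"translation": [1.4,-2.3,0],"yaw": 0.8},{"claw": 0,"translation": [1.4,-2.3,0],"yaw": 0.7},{"claw": 0,"translation": [1.4,-2.3,0],"yaw": 0.6},{"claw": 0,"translation": [0,0,0],"yaw": 0},{"claw": 0,"translation": [0,0,0],"yaw": 0}]}}

```text
time_s: 1.6
tool_pos: [0.5091, 0.2153, 0.2708]
tcp_rot: [-0.373, -3.118, 0.0]
wrist_force: [0.7, 0.1, -0.6]
grip_width: 0.0001
```

Run:
```python
from h import *
s=r.sense(); print(s['tool_pos'],s['tcp_rot'],s['wrist_force'])
im,d,p=grab('wrist'); P=pts(d,p); save('w1.png',im); np.save('w1.npy',P); print(p['fx'])
```

```text
[0.50913839 0.2153039  0.27076298] [-3.73007230e-01 -3.11824239e+00  1.41308733e-04] [ 0.7304763   0.09716508 -0.63314018]
326.66227831686837
```

View pics/w1.png

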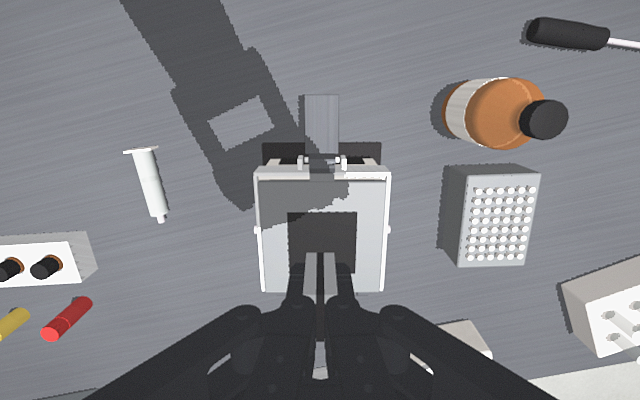

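The wrist view shows the pad at (305–339, 94–153), the lid at (258–388, 178–290), and the image aligned with the reader. Measuring the pad and lid edges from this depth.

Run:
```python
from h import *
P=np.load('w1.npy')
def rng(S,z0,z1,a):
    q=S[(S[...,2]>z0)&(S[...,2]<z1)]; return q
a=np.deg2rad(-13.6); ex=np.array([np.cos(a),np.sin(a)]); ey=np.array([-ex[1],ex[0]])
c=np.array([.571,.2003])
pad=rng(P[85:150,295:350],.07,.1,0); print('pad z',np.median(pad[:,2]),cv2.minAreaRect(pad[:,:2].astype(np.float32)*1000))
d=pad[:,:2]-c; print('pad xy in reader',np.percentile(d@ex,[1,50,99]),np.percentile(d@ey,[1,50,99]))
S=P[176:300,240:400]; lid=rng(S,.1,.116,0); d=lid[:,:2]-c
print('lid z',np.median(lid[:,2]),'x',np.percentile(d@ex,[.5,1,50,99]),'y',np.percentile(d@ey,[.5,1,50,99,99.5]))
# yaw from edges: per column of lid rows: left/right edge
rows=[]
for v in range(185,285,5):
    m=np.where((P[v,240:400,2]>.1)&(P[v,240:400,2]<.116))[0]+240
    L,Rr=P[v,m[0]],P[v,m[-1]]; rows.append([*L[:2],*Rr[:2]])
rows=np.array(rows)
for k in(0,2):
    f=np.polyfit(rows[:,k],rows[:,k+1],1); print('edge yaw',np.rad2deg(np.arctan(f[0])))
m=rows.reshape(-1,2,2).mean(1); print('mid off y',np.median((m-c)@ey))
for u in (270,290,360,375):
    v=np.where((P[160:300,u,2]>.1)&(P[160:300,u,2]<.116))[0]+160
    print(u,v[0],v[-1],((P[v[0],u,:2]-c)@ex),((P[v[-1],u,:2]-c)@ex))
```

```text
pad z 0.08286787300606557 ((459.9532775878906, 228.24862670898438), (33.963157653808594, 53.22881317138672), 76.43508911132812)
pad xy in reader [-0.14109145 -0.11583769 -0.08817361] [-0.01560395  0.00104544  0.01763357]
lid z 0.10871245511747601 x [-0.0642646  -0.06211141 -0.01571555  0.06242904] y [-0.06071472 -0.06002757  0.0021542   0.06293343  0.06356887]
edge yaw -13.504483723088716
edge yaw -13.42620736604861
mid off y 0.001561105452556109
270 180 291 -0.061106786695244476 0.0627817548123767
290 180 267 -0.06141128988050307 0.03214621795296202
360 180 295 -0.06144569878238051 0.07199095083256207
375 179 291 -0.061422234227430886 0.0623166789767327
```

Call:
{"op": "jog_arm", "data": {"rows": [{"claw": 0,"translation": [-2.0,0.5,-1.5],"yaw": 0},{"claw": 0,"translation": [-2.0,0.5,-1.5],"yaw": 0},{"claw": 0,"translation": [-2.1,0.6,-2.5],"yaw": 0},{"claw": 0,"translation": [0,0,-3],"yaw": 0},{"claw": 0,"translation": [0,0,-3],"yaw": 0},{"claw": 0,"translation": [0,0,-3],"yaw": 0},{"claw": 0,"translation": [0,0,-2],"yaw": 0},{"claw": 0,"translation": [0,0,-1],"yaw": 0},{"claw": 0,"translation": [0,0,-0.5],"yaw": 0},{"claw": 0,"translation": [0,0,0],"yaw": 0},{"claw": 0,"translation": [0,0,0],"yaw": 0}]}}

```text
time_s: 2.57
tool_pos: [0.4487, 0.2328, 0.0925]
tcp_rot: [0.368, 3.118, 0.001]
wrist_force: [0.3, 0.5, -0.1]
grip_width: 0.0002
```

Call:
{"op": "jog_arm", "data": {"rows": [{"claw": 0,"translation": [0,0,-0.1],"yaw": 0},{"claw": 0,"translation": [0,0,-0.1],"yaw": 0},{"claw": 0,"translation": [0,0,-0.1],"yaw": 0},{"claw": 0,"translation": [0,0,-0.1],"yaw": 0},{"claw": 0,"translation": [0,0,-0.1],"yaw": 0},{"claw": 0,"translation": [0,0,-0.1],"yaw": 0},{"claw": 0,"translation": [0,0,0],"yaw": 0}]}}

```text
time_s: 3.15
tool_pos: [0.4478, 0.2321, 0.0851]
tcp_rot: [-0.369, -3.119, 0.0]
wrist_force: [0.6, -0.4, 0.1]
grip_width: -0.0
```

Not touching yet, as expected with the pad at about 0.083. I'll go on in small steps.

Call:
{"op": "jog_arm", "data": {"rows": [{"claw": 0,"translation": [0,0,-0.1],"yaw": 0},{"claw": 0,"translation": [0,0,-0.1],"yaw": 0},{"claw": 0,"translation": [0,0,-0.1],"yaw": 0},{"claw": 0,"translation": [0,0,-0.1],"yaw": 0},{"claw": 0,"translation": [0,0,0],"yaw": 0}]}}

```text
time_s: 3.57
tool_pos: [0.4478, 0.2323, 0.0812]
tcp_rot: [-0.369, -3.119, 0.0]
wrist_force: [-0.9, 0.6, 2.4]
grip_width: 0.0002
```

Call:
{"op": "jog_arm", "data": {"rows": [{"claw": 0,"translation": [0,0,-0.1],"yaw": 0},{"claw": 0,"translation": [0,0,-0.1],"yaw": 0},{"claw": 0,"translation": [0,0,-0.1],"yaw": 0},{"claw": 0,"translation": [0,0,0],"yaw": 0}]}}

```text
time_s: 3.9
tool_pos: [0.4476, 0.2323, 0.078]
tcp_rot: [-0.369, -3.119, -0.0]
wrist_force: [-3.2, 0.3, 2.8]
grip_width: -0.0
```

Call:
{"op": "jog_arm", "data": {"rows": [{"claw": 0,"translation": [0,0,-0.1],"yaw": 0},{"claw": 0,"translation": [0,0,-0.1],"yaw": 0},{"claw": 0,"translation": [0,0,0],"yaw": 0}]}}

```text
time_s: 4.15
tool_pos: [0.4476, 0.2323, 0.076]
tcp_rot: [-0.369, -3.119, -0.0]
wrist_force: [-3.7, 1.2, 3.1]
grip_width: -0.0001
```

Call:
{"op": "jog_arm", "data": {"rows": [{"claw": 0,"translation": [0,0,-0.1],"yaw": 0},{"claw": 0,"translation": [0,0,-0.05],"yaw": 0},{"claw": 0,"translation": [0,0,0],"yaw": 0}]}}

```text
time_s: 4.4
tool_pos: [0.4479, 0.2322, 0.0747]
tcp_rot: [-0.369, -3.12, 0.0]
wrist_force: [-3.3, 2.1, 3.3]
grip_width: 0.0003
```

Call:
{"op": "jog_arm", "data": {"rows": [{"claw": 0,"translation": [0,0,-0.1],"yaw": 0},{"claw": 0,"translation": [0,0,0],"yaw": 0}]}}

```text
time_s: 4.57
tool_pos: [0.4479, 0.2323, 0.0739]
tcp_rot: [-0.369, -3.119, 0.0]
wrist_force: [-4.2, 0.5, 6.0]
grip_width: 0.0002
```

Run:
```python
from h import *
im,d,p=grab('scene'); save('s1.png',im); P=pts(d,p)
print(np.nanmax(P[120:215,315:405,2]), r.sense()['wrist_force'])
print(np.nanpercentile(P[150:185,340:385,2],[5,50,95]))
```

```text
0.2505663352508052 [-5.44330643  0.63100278  5.64104854]
[0.05042379 0.15218476 0.20759202]
```

Run:
```python
import cv2
i=cv2.imread('pics/s1.png')[60:240,270:450]; cv2.imwrite('pics/s1c.png',cv2.resize(i,None,fx=3,fy=3))
```

```text
(no output)
```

View pics/s1c.png

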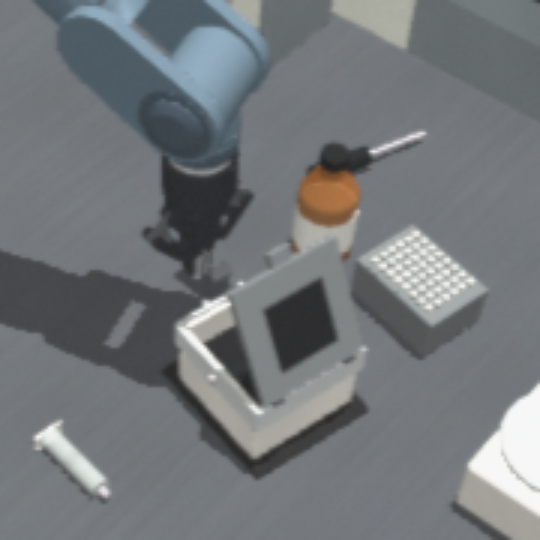

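The lid is up. I'll rise and look into the tub.

Call:
{"op": "jog_arm", "data": {"rows": [{"claw": 0,"translation": [0,0,1],"yaw": 0},{"claw": 0,"translation": [0,0,3],"yaw": 0},{"claw": 0,"translation": [0,0,3.5],"yaw": 0},{"claw": 0,"translation": [0,0,3.5],"yaw": 0},{"claw": 0,"translation": [0,0,3.5],"yaw": 0},{"claw": 0,"translation": [1.0,-0.3,3],"yaw": 0},{"claw": 0,"translation": [2.0,-0.5,2.2],"yaw": 0},{"claw": 0,"translation": [2.0,-0.5,0],"yaw": 0},{"claw": 0,"translation": [1.0,-0.3,0],"yaw": 0},{"claw": 0,"translation": [0,0,0],"yaw": 0},{"claw": 0,"translation": [0,0,0],"yaw": 0}]}}

```text
time_s: 5.53
tool_pos: [0.5073, 0.2158, 0.2694]
tcp_rot: [-0.37, -3.117, 0.001]
wrist_force: [0.2, 0.4, -0.1]
grip_width: 0.0001
```

Run:
```python
from h import *
s=r.sense(); print(s['tool_pos'],s['wrist_force'])
im,d,p=grab('wrist'); P=pts(d,p); save('w2.png',im[100:320,220:420].repeat(3,0).repeat(3,1)); np.save('w2.npy',P); np.save('w2im.npy',im)
im,d,p2=grab('top'); np.save('t2.npy',pts(d,p2)); np.save('t2im.npy',im)
np.save('w2p.npy',p,allow_pickle=True)
```

```text
[0.50734917 0.2158484  0.26943155] [ 0.16358066  0.43897975 -0.07430617]
```

View pics/w2.png

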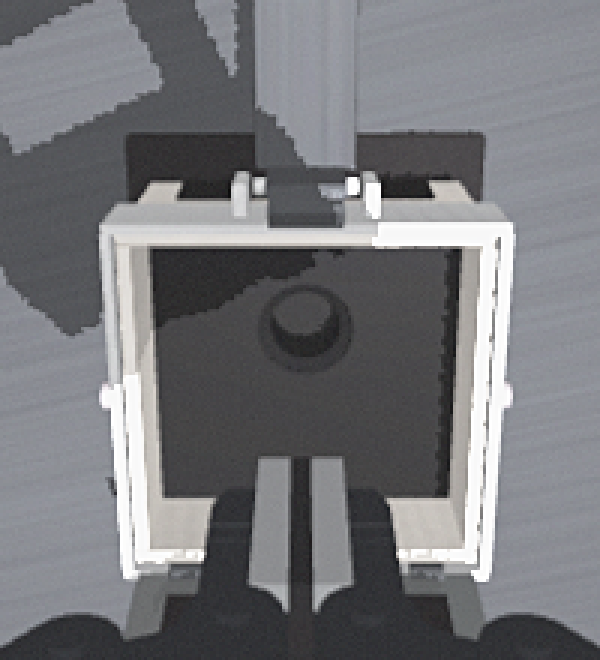

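The open tub shows the well's chamfer ring centred at crop (306,328), which is full-image (321.8,209.2). The lid is fully back.

Run:
```python
from h import *
p=np.load('w2p.npy',allow_pickle=True).item(); P=np.load('w2.npy'); W=np.array(p['world_from_camera'])
def ray(u,v,z):
    d=W[:3,:3]@[(u-p['cx'])/p['fx'],(v-p['cy'])/p['fy'],1]; o=W[:3,3]; return o+d*(z-o[2])/d[2]
f=P[230:250,280:360]; zf=np.nanmedian(f[...,2]); print('floor z',zf)
for z in(.05,zf): print('well',ray(321.8,209.2,z), [ray(u,v,z)[:2].round(4) for u,v in((305.8,209.2),(337.8,209.2),(321.8,194.5),(321.8,224.2))])
a=np.deg2rad(-13.5); ex=np.array([np.cos(a),np.sin(a)]); ey=np.array([-ex[1],ex[0]])
# floor edge
fl=P[175:275,265:375]; q=fl[abs(fl[...,2]-zf)<.004][:,:2]; c=np.array([.5725,.201])
d=q-c; print('floor x',np.percentile(d@ex,[.5,99.5]),'y',np.percentile(d@ey,[.5,99.5]))
print('expected well',c-0.015*ex)
T=np.load('t2.npy'); S=T[150:222,235:310].reshape(-1,3); print('top floor z',np.nanmedian(S[abs(S[:,2]-.05)<.01,2])); q=S[abs(S[:,2]-.05)<.006][:,:2]; d=q-c
print(np.percentile(d@ex,[1,99]),np.percentile(d@ey,[1,99]))
S=T[120:222,235:320].reshape(-1,3); q=S[S[:,2]>.13]; d=q[:,:2]-c; print('lid',len(q),q[:,2].max(),np.percentile(d@ex,[2,50,98]),np.percentile(d@ey,[2,98]))
L=q[(abs(d@ey)<.05)&(d@ex>.05)]; d=L[:,:2]-c; print('tilt slope dx/dz',np.polyfit(L[:,2],d@ex,1))
```

```text
floor z 0.04974656426640933
well [0.55829097 0.20561936 0.05      ] [array([0.5539, 0.1872]), array([0.5627, 0.224 ]), array([0.5406, 0.2098]), array([0.5769, 0.2012])]
well [0.55838217 0.20559886 0.04974656] [array([0.554 , 0.1872]), array([0.5628, 0.224 ]), array([0.5407, 0.2098]), array([0.5771, 0.2012])]
floor x [-0.04816531  0.06024543] y [-0.05954651  0.06033349]
expected well [0.55791445 0.20450168]
top floor z 0.04917614622145561
[-0.0581076   0.05805553] [-0.0575527   0.05816952]
lid 2199 0.5758058435398923 [-0.09246422 -0.04375388  0.07852828] [-0.06830673  0.04840824]
tilt slope dx/dz [0.15567682 0.03869139]
```

Call:
{"op": "jog_arm", "data": {"rows": [{"claw": 0,"translation": [0.2,-3,0],"yaw": -5.4},{"claw": 0,"translation": [0.2,-3,0],"yaw": -5.4},{"claw": 0,"translation": [0.2,-3,0],"yaw": -5.4},{"claw": 0,"translation": [0.2,-3,0],"yaw": -5.4},{"claw": 0,"translation": [0.2,-3,0],"yaw": -5.4},{"claw": 0,"translation": [0.2,-3,0],"yaw": -5.4},{"claw": 0,"translation": [0.2,-3,0],"yaw": -5.4},{"claw": 5.5,"translation": [0.2,-3,0],"yaw": -5.4},{"claw": 5.5,"translation": [0.2,-3,0],"yaw": -5.4},{"claw": 5.5,"translation": [0.2,-3,0],"yaw": -5.4},{"claw": 5.5,"translation": [0.2,-3,0],"yaw": -5.4},{"claw": 5.5,"translation": [0.2,-3,0],"yaw": -5.4},{"claw": 5.5,"translation": [0.2,-3,0],"yaw": -5.4},{"claw": 5.5,"translation": [0.1,-3,-2],"yaw": -5.4},{"claw": 5.5,"translation": [0.1,-3,-2],"yaw": -5.4},{"claw": 5.5,"translation": [0.1,-2.7,-2],"yaw": -5.5},{"claw": 5.5,"translation": [0,0,0],"yaw": 0},{"claw": 5.5,"translation": [0,0,0],"yaw": 0},{"claw": 5.5,"translation": [0,0,0],"yaw": 0}]}}

```text
time_s: 7.22
tool_pos: [0.5368, -0.2599, 0.2108]
tcp_rot: [-2.405, -2.021, -0.0]
wrist_force: [1.5, 0.3, 0.2]
grip_width: 0.0551
```

Run:
```python
from h import *
s=r.sense(); print(s['tool_pos'],s['tcp_rot'],s['grip_width'],s['qpos'][[0,5]])
im,d,p=grab('wrist'); P=pts(d,p); save('w3.png',im); np.save('w3.npy',P); np.save('w3p.npy',p,allow_pickle=True)
from scipy import ndimage
m=(P[...,2]>.045)&(P[...,2]<.09)&(np.hypot(P[...,0]-.544,P[...,1]+.21)<.1); L,n=ndimage.label(m)
for i in range(1,n+1):
    q=P[L==i]
    if len(q)>60:
        z=np.percentile(q[:,2],90); t=q[q[:,2]>z-.003]; print(len(q),z.round(4),t.mean(0).round(4),cv2.minEnclosingCircle(t[:,:2].astype(np.float32)*1000),np.argwhere(L==i).mean(0)[::-1])
```

```text
[ 0.53682353 -0.2598508   0.2108138 ] [-2.40484773e+00 -2.02056465e+00 -2.11026549e-04] 0.05511261169970776 [-0.64085973 -0.4677006 ]
631 0.0566 [ 0.5561 -0.1583  0.0557] ((556.0557250976562, -158.47935485839844), 11.59565258026123) [318.74326466  64.69730586]
523 0.0685 [ 0.6339 -0.18    0.0677] ((637.51220703125, -179.01303100585938), 11.313790321350098) [414.24665392  74.07265774]
538 0.0564 [ 0.5472 -0.2093  0.0556] ((547.1607666015625, -209.5497589111328), 11.5675048828125) [318.85873606 127.05018587]
547 0.0684 [ 0.4527 -0.2278  0.0675] ((449.94097900390625, -228.71734619140625), 11.599306106567383) [220.79707495 165.62157221]
709 0.0783 [ 0.5386 -0.2603  0.0776] ((538.4866943359375, -260.6140441894531), 11.689682960510254) [318.96473907 185.99717913]
```

View pics/w3.png

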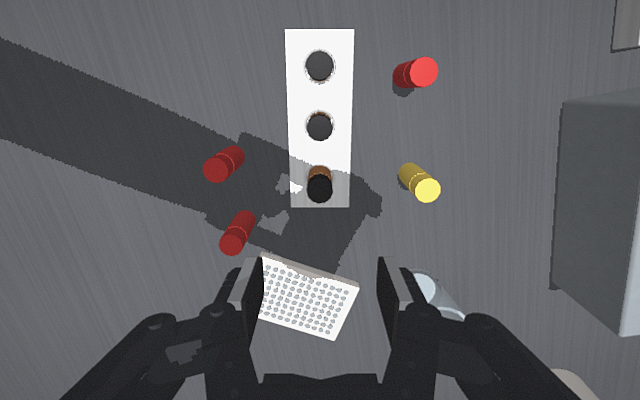

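The tall vial is at (319,186), giving (0.5385, −0.2605) with its top at 0.078, as it must be. Now descend and grip.

Call:
{"op": "jog_arm", "data": {"newtons": 30, "rows": [{"claw": 5.5,"translation": [0.2,-0.1,-2],"yaw": 0},{"claw": 5.5,"translation": [0,0,-2.5],"yaw": 0},{"claw": 5.5,"translation": [0,0,-2.5],"yaw": 0},{"claw": 5.5,"translation": [0,0,-2.5],"yaw": 0},{"claw": 5.5,"translation": [0,0,-2.5],"yaw": 0},{"claw": 5.5,"translation": [0,0,-2],"yaw": 0},{"claw": 5.5,"translation": [0,0,-1.5],"yaw": 0},{"claw": 5.5,"translation": [0,0,-1],"yaw": 0},{"claw": 5.5,"translation": [0,0,0],"yaw": 0},{"claw": 2,"translation": [0,0,0],"yaw": 0},{"claw": 2,"translation": [0,0,0],"yaw": 0},{"claw": 2,"translation": [0,0,0],"yaw": 0},{"claw": 2,"translation": [0,0,0],"yaw": 0},{"claw": 2,"translation": [0,0,0],"yaw": 0},{"claw": 2,"translation": [0,0,0],"yaw": 0}]}}

```text
time_s: 8.52
tool_pos: [0.5389, -0.262, 0.0476]
tcp_rot: [-2.406, -2.02, 0.001]
wrist_force: [-4.4, 1.5, 5.0]
grip_width: 0.0229
```

Call:
{"op": "jog_arm", "data": {"rows": [{"claw": 2,"translation": [0,0,0.5],"yaw": 0},{"claw": 2,"translation": [0,0,1],"yaw": 0},{"claw": 2,"translation": [0,0,1.5],"yaw": 0},{"claw": 2,"translation": [0,0,2],"yaw": 0},{"claw": 2,"translation": [0,0,3],"yaw": 0},{"claw": 2,"translation": [0,0,3],"yaw": 0},{"claw": 2,"translation": [0,0,3],"yaw": 0},{"claw": 2,"translation": [0,0,3],"yaw": 0},{"claw": 2,"translation": [0,0,0],"yaw": 0},{"claw": 2,"translation": [0,0,0],"yaw": 0}]}}

```text
time_s: 9.35
tool_pos: [0.5404, -0.2627, 0.2199]
tcp_rot: [2.401, 2.015, 0.003]
wrist_force: [-0.2, -1.2, -0.3]
grip_width: 0.0227
```

Run:
```python
from h import *
s=r.sense(); print(s['tool_pos'],s['tcp_rot'],s['grip_width'],s['wrist_force'])
im,d,p=grab('wrist'); P=pts(d,p); save('w4.png',im[150:400,170:470].repeat(2,0).repeat(2,1)); np.save('w4.npy',P); np.save('w4im.npy',im)
from scipy.spatial.transform import Rotation as R
T=R.from_rotvec(s['tcp_rot']).as_matrix(); Q=(P-s['tool_pos'])@T; np.save('w4t.npy',Q)
m=(abs(Q[...,0])<.02)&(abs(Q[...,1])<.012)&(Q[...,2]>-.06)&(Q[...,2]<.05); print(m.sum(),np.argwhere(m).mean(0))
t=Q[m]; print(np.histogram(t[:,2],bins=np.arange(-.06,.051,.005)))
for z0 in np.arange(-.04,.04,.01):
    k=(t[:,2]>z0)&(t[:,2]<z0+.01)
    if k.sum()>8: print(z0.round(3),k.sum(),t[k].mean(0).round(4),t[k,0].max().round(4),t[k,1].min().round(4),t[k,1].max().round(4))
```

```text
[ 0.54043247 -0.26272577  0.21987229] [2.40111739 2.01499186 0.00282166] 0.02270526356028852 [-0.17522437 -1.16661548 -0.27786811]
5790 [279.9955095  312.13126079]
(array([  61,   71,   90,   79,  312, 1454, 1062,  393,  325,  298,  308,
        208,  196,  171,  169,  144,  153,  131,  125,   40,    0,    0]), array([-6.00000000e-02, -5.50000000e-02, -5.00000000e-02, -4.50000000e-02,
       -4.00000000e-02, -3.50000000e-02, -3.00000000e-02, -2.50000000e-02,
       -2.00000000e-02, -1.50000000e-02, -1.00000000e-02, -5.00000000e-03,
       -2.77555756e-17,  5.00000000e-03,  1.00000000e-02,  1.50000000e-02,
        2.00000000e-02,  2.50000000e-02,  3.00000000e-02,  3.50000000e-02,
        4.00000000e-02,  4.50000000e-02,  5.00000000e-02]))
-0.04 1766 [ 0.0019 -0.0016 -0.0318] 0.0129 -0.012 0.012
-0.03 1455 [ 0.0055  0.0013 -0.0272] 0.0132 -0.012 0.012
-0.02 623 [ 0.0102 -0.0009 -0.0152] 0.0131 -0.012 0.0119
-0.01 516 [ 0.0106 -0.     -0.0055] 0.0134 -0.012 0.0119
0.0 367 [0.0107 0.0008 0.0048] 0.0135 -0.0099 0.0119
0.01 313 [0.0105 0.0004 0.0148] 0.0133 -0.0107 0.0119
0.02 284 [0.0105 0.0002 0.0248] 0.0134 -0.0112 0.0117
0.03 165 [0.0106 0.0001 0.0334] 0.0134 -0.0112 0.0114
```

View pics/w4.png

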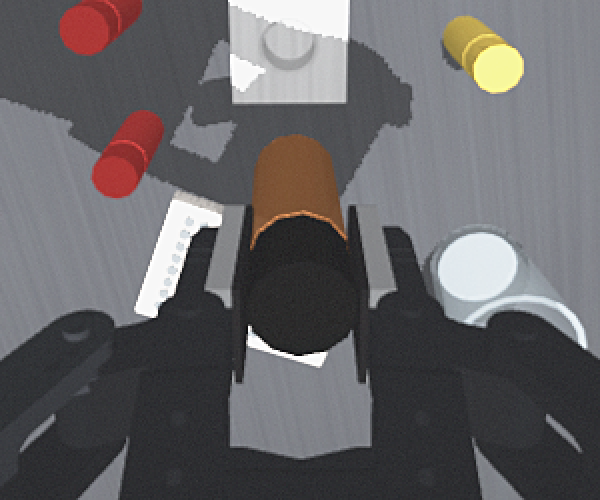

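The vial hangs upright in the grip, axis 1.4 mm toward tool +x, bottom 37 mm below the TCP. That makes the target TCP over the well (0.5596, 0.2049).

Call:
{"op": "jog_arm", "data": {"rows": [{"claw": 2,"translation": [0.1,1.5,0],"yaw": 4},{"claw": 2,"translation": [0.1,2.7,0],"yaw": 5},{"claw": 2,"translation": [0.1,2.7,0],"yaw": 5},{"claw": 2,"translation": [0.1,2.7,0],"yaw": 5},{"claw": 2,"translation": [0.1,2.7,0],"yaw": 5},{"claw": 2,"translation": [0.1,2.7,0],"yaw": 5},{"claw": 2,"translation": [0.1,2.7,0],"yaw": 5},{"claw": 2,"translation": [0.1,2.7,0],"yaw": 5},{"claw": 2,"translation": [0.1,2.7,0],"yaw": 5},{"claw": 2,"translation": [0.1,2.7,0],"yaw": 5},{"claw": 2,"translation": [0.1,2.7,0],"yaw": 5},{"claw": 2,"translation": [0.1,2.7,0],"yaw": 5},{"claw": 2,"translation": [0.1,2.7,0],"yaw": 5},{"claw": 2,"translation": [0.1,2.7,0],"yaw": 5},{"claw": 2,"translation": [0.1,2.7,0],"yaw": 5},{"claw": 2,"translation": [0.1,2.7,0],"yaw": 5},{"claw": 2,"translation": [0.1,2.7,0],"yaw": 5},{"claw": 2,"translation": [0.2,2.0,0],"yaw": 2.5},{"claw": 2,"translation": [0,0,0],"yaw": 0},{"claw": 2,"translation": [0,0,0],"yaw": 0}]}}

```text
time_s: 11.07
tool_pos: [0.5569, 0.2058, 0.2141]
tcp_rot: [-0.367, -3.117, 0.002]
wrist_force: [-0.3, -0.5, 0.1]
grip_width: 0.0229
```

Call:
{"op": "jog_arm", "data": {"rows": [{"claw": 2,"translation": [0,0,0],"yaw": 0},{"claw": 2,"translation": [0,0,0],"yaw": 0}]}}

```text
time_s: 11.23
tool_pos: [0.5577, 0.2042, 0.2151]
tcp_rot: [-0.372, -3.118, 0.001]
wrist_force: [-0.2, -0.5, -0.7]
grip_width: 0.0228
```

Call:
{"op": "jog_arm", "data": {"rows": [{"claw": 2,"translation": [0.2,0.1,-1],"yaw": 0},{"claw": 2,"translation": [0,0,-2],"yaw": 0},{"claw": 2,"translation": [0,0,-2],"yaw": 0},{"claw": 2,"translation": [0,0,-2],"yaw": 0},{"claw": 2,"translation": [0,0,-2],"yaw": 0},{"claw": 2,"translation": [0,0,-1.5],"yaw": 0},{"claw": 2,"translation": [0,0,-1],"yaw": 0},{"claw": 2,"translation": [0,0,0],"yaw": 0},{"claw": 2,"translation": [0,0,0],"yaw": 0},{"claw": 2,"translation": [0,0,0],"yaw": 0}]}}

```text
time_s: 12.07
tool_pos: [0.5608, 0.2061, 0.1019]
tcp_rot: [0.37, 3.118, 0.001]
wrist_force: [-0.4, 0.0, -1.5]
grip_width: 0.0231
```

Run:
```python
from h import *
from scipy.spatial.transform import Rotation as R
s=r.sense(); print(s['tool_pos'],s['tcp_rot'],s['grip_width'],s['wrist_force'])
im,d,p=grab('wrist'); P=pts(d,p); save('w5.png',im[100:400,170:470].repeat(2,0).repeat(2,1))
T=R.from_rotvec(s['tcp_rot']).as_matrix(); Q=(P-s['tool_pos'])@T
m=(abs(Q[...,0])<.02)&(abs(Q[...,1])<.009)&(Q[...,2]>-.06)&(Q[...,2]<.045)
t=Q[m]
for z0 in np.arange(-.04,.04,.01):
    k=(t[:,2]>z0)&(t[:,2]<z0+.01)
    if k.sum()>8: print(z0.round(3),k.sum(),t[k].mean(0).round(4),t[k,0].max().round(4))
# well-plane: pixel positions in world of floor
```

```text
[0.56082704 0.20613755 0.101859  ] [3.69679147e-01 3.11789395e+00 8.31966045e-04] 0.0231478565614166 [-0.39889607  0.0297255  -1.48674748]
-0.04 1317 [-0.0002 -0.0007 -0.0306] 0.0112
-0.03 1075 [ 0.0038  0.0007 -0.0274] 0.0114
-0.02 454 [ 0.0091 -0.0003 -0.0151] 0.0112
-0.01 378 [ 0.0093 -0.0002 -0.0053] 0.0111
0.0 313 [ 0.0093 -0.0002  0.0048] 0.0114
0.01 256 [ 0.0093 -0.0004  0.0149] 0.0114
0.02 217 [ 0.0093 -0.0002  0.0248] 0.0115
0.03 132 [ 0.0094 -0.0005  0.0333] 0.0113
```

View pics/w5.png

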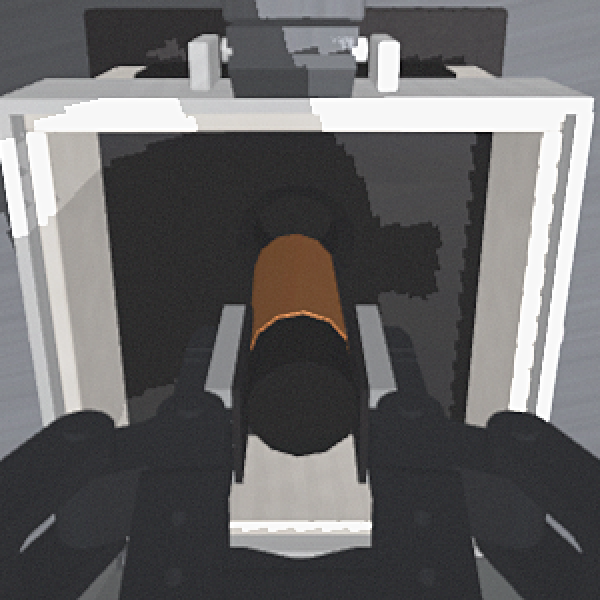

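Run:
```python
from h import *
im,d,p=grab('wrist'); s=r.sense(); print(s['tool_pos'])
W=np.array(p['world_from_camera']); P=pts(d,p)
def ray(u,v,z):
    e=W[:3,:3]@[(u-p['cx'])/p['fx'],(v-p['cy'])/p['fy'],1]; o=W[:3,3]; return (o+e*(z-o[2])/e[2]).round(4)
a=np.deg2rad(-13.5); ex=np.array([np.cos(a),np.sin(a)]); ey=np.array([-ex[1],ex[0]])
g=cv2.GaussianBlur(im[...,::-1].copy(),(0,0),1).astype(int)
print('col profile',[(v,g[v,318].sum()) for v in range(182,222)])
q=P[..., :2]-np.array([.5725,.201]); X=q@ex; Y=q@ey; Z=P[...,2]
m=(abs(Y)<.009)&(X>-.04)&(X<.02)&(Z>.064)&(Z<.11); print('vial front x',np.percentile(X[m],[1,5]), 'axis x ~', np.percentile(X[m],3)+.012,'vial y: amber', np.median(Y[m]))
m=(abs(X)<.05)&(abs(Y)<.055)&(abs(Z-.05)<.004); print('floor front x',np.percentile(X[m],1),'z',np.median(Z[m]))
# floor boundary at front wall
for u in (250,280,360,380):
    v=np.where(abs(Z[140:300,u]-.05)<.004)[0]; print(u,v[0]+140,X[v[0]+140,u])
rows=Z[190:214,318]; print((rows*1000).round(0))
b=cv2.convertScaleAbs(im[175:260,270:370],alpha=3); save('w5b.png',b.repeat(6,0).repeat(6,1))
for v in range(190,214,2): print(v, ((ray(318,v,.05)[:2]-np.array([.5725,.201]))@ex).round(4),end=' ')
```

```text
[0.56095707 0.20632561 0.10223228]
col profile [(182, np.int64(131)), (183, np.int64(132)), (184, np.int64(131)), (185, np.int64(131)), (186, np.int64(130)), (187, np.int64(129)), (188, np.int64(132)), (189, np.int64(132)), (190, np.int64(130)), (191, np.int64(128)), (192, np.int64(122)), (193, np.int64(119)), (194, np.int64(121)), (195, np.int64(121)), (196, np.int64(120)), (197, np.int64(126)), (198, np.int64(131)), (199, np.int64(131)), (200, np.int64(129)), (201, np.int64(131)), (202, np.int64(133)), (203, np.int64(130)), (204, np.int64(130)), (205, np.int64(132)), (206, np.int64(132)), (207, np.int64(130)), (208, np.int64(132)), (209, np.int64(134)), (210, np.int64(134)), (211, np.int64(134)), (212, np.int64(133)), (213, np.int64(133)), (214, np.int64(131)), (215, np.int64(136)), (216, np.int64(157)), (217, np.int64(196)), (218, np.int64(224)), (219, np.int64(233)), (220, np.int64(233)), (221, np.int64(231))]
vial front x [-0.02356303 -0.02329311] axis x ~ -0.011403922451754086 vial y: amber -0.00010720581032176096
floor front x -0.04947009046871555 z 0.049730086662093206
250 165 -0.050377005692735614
280 165 -0.050570077395549
360 165 -0.05039935186130561
380 165 -0.050349925455296644
[50. 50. 49. 48. 48. 47. 45. 21. 20. 19. 19. 19. 20. 19. 20. 22. 20. 20.
 19. 21. 20. 21. 21. 20.]
190 -0.0347 192 -0.0334 194 -0.0322 196 -0.0308 198 -0.0295 200 -0.0281 202 -0.0268 204 -0.0255 206 -0.0241 208 -0.0228 210 -0.0215 212 -0.02
```

View pics/w5b.png

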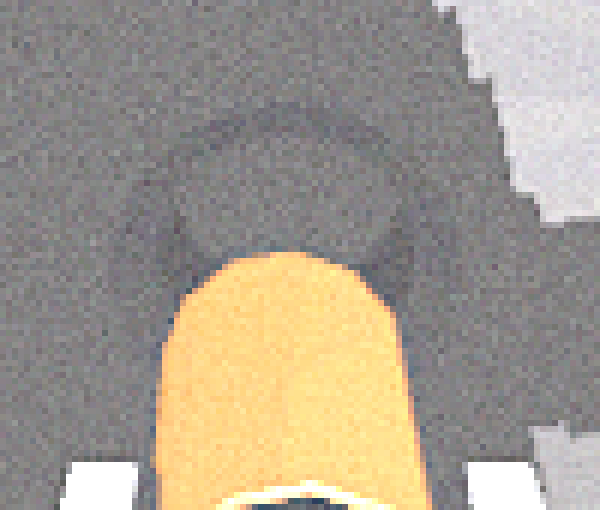

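The ring centre is at reader x −14.5 mm and the vial axis at −11.4 mm. I'll correct by −3 mm along reader x, then lower with force checks.

Call:
{"op": "jog_arm", "data": {"rows": [{"claw": 2,"translation": [-0.3,0.07,0],"yaw": 0},{"claw": 2,"translation": [0,0,0],"yaw": 0},{"claw": 2,"translation": [0,0,-0.5],"yaw": 0},{"claw": 2,"translation": [0,0,-0.5],"yaw": 0},{"claw": 2,"translation": [0,0,-0.4],"yaw": 0},{"claw": 2,"translation": [0,0,-0.3],"yaw": 0},{"claw": 2,"translation": [0,0,-0.3],"yaw": 0},{"claw": 2,"translation": [0,0,0],"yaw": 0},{"claw": 2,"translation": [0,0,0],"yaw": 0}]}}

```text
time_s: 12.92
tool_pos: [0.5568, 0.2069, 0.0805]
tcp_rot: [-0.369, -3.119, 0.0]
wrist_force: [0.3, -0.5, 0.2]
grip_width: 0.0229
```

Call:
{"op": "jog_arm", "data": {"rows": [{"claw": 2,"translation": [0,0,-0.3],"yaw": 0},{"claw": 2,"translation": [0,0,-0.3],"yaw": 0},{"claw": 2,"translation": [0,0,-0.3],"yaw": 0},{"claw": 2,"translation": [0,0,0],"yaw": 0}]}}

```text
time_s: 13.25
tool_pos: [0.5564, 0.2068, 0.0709]
tcp_rot: [-0.369, -3.118, 0.001]
wrist_force: [-1.0, -0.5, -1.3]
grip_width: 0.0228
```

The bottom is now inside the bore with no force. Going on down.

Call:
{"op": "jog_arm", "data": {"rows": [{"claw": 2,"translation": [0,0,-0.3],"yaw": 0},{"claw": 2,"translation": [0,0,-0.3],"yaw": 0},{"claw": 2,"translation": [0,0,-0.3],"yaw": 0},{"claw": 2,"translation": [0,0,-0.1],"yaw": 0},{"claw": 2,"translation": [0,0,0],"yaw": 0},{"claw": 2,"translation": [0,0,0],"yaw": 0}]}}

```text
time_s: 13.75
tool_pos: [0.5569, 0.2069, 0.0617]
tcp_rot: [-0.369, -3.12, 0.0]
wrist_force: [0.4, -1.0, -0.0]
grip_width: 0.023
```

Call:
{"op": "jog_arm", "data": {"rows": [{"claw": 2,"translation": [0,0,-0.1],"yaw": 0},{"claw": 2,"translation": [0,0,-0.1],"yaw": 0},{"claw": 2,"translation": [0,0,0],"yaw": 0}]}}

```text
time_s: 14.0
tool_pos: [0.5569, 0.2069, 0.0597]
tcp_rot: [-0.369, -3.12, 0.0]
wrist_force: [0.7, -0.3, -0.2]
grip_width: 0.0228
```

Call:
{"op": "jog_arm", "data": {"rows": [{"claw": 2,"translation": [0,0,-0.1],"yaw": 0},{"claw": 2,"translation": [0,0,-0.1],"yaw": 0},{"claw": 2,"translation": [0,0,0],"yaw": 0}]}}

```text
time_s: 14.25
tool_pos: [0.557, 0.2069, 0.0578]
tcp_rot: [0.369, 3.12, 0.0]
wrist_force: [0.1, 0.3, -0.4]
grip_width: 0.0229
```

Call:
{"op": "jog_arm", "data": {"rows": [{"claw": 2,"translation": [0,0,-0.05],"yaw": 0},{"claw": 2,"translation": [0,0,0],"yaw": 0}]}}

```text
time_s: 14.42
tool_pos: [0.5572, 0.2069, 0.0577]
tcp_rot: [0.369, 3.119, -0.0]
wrist_force: [-1.8, -1.0, 2.5]
grip_width: 0.0232
```

Touchdown felt at 2.5 N with the bottom at about 0.020. Release, then rise.

Call:
{"op": "jog_arm", "data": {"rows": [{"claw": 2.6,"translation": [0,0,0],"yaw": 0},{"claw": 3,"translation": [0,0,0],"yaw": 0},{"claw": 3.6,"translation": [0,0,0],"yaw": 0},{"claw": 4,"translation": [0,0,0],"yaw": 0},{"claw": 4,"translation": [0,0,0],"yaw": 0},{"claw": 4,"translation": [0,0,0],"yaw": 0},{"claw": 4,"translation": [0,0,1],"yaw": 0},{"claw": 4,"translation": [0,0,2],"yaw": 0},{"claw": 4,"translation": [0,0,2.5],"yaw": 0},{"claw": 4,"translation": [0,0,2.5],"yaw": 0},{"claw": 4,"translation": [-1,0.2,3],"yaw": 0},{"claw": 4,"translation": [-2,0.5,3],"yaw": 0},{"claw": 4,"translation": [-2,0.5,3],"yaw": 0},{"claw": 4,"translation": [0,0,3],"yaw": 0},{"claw": 4,"translation": [0,0,0],"yaw": 0},{"claw": 4,"translation": [0,0,0],"yaw": 0}]}}

```text
time_s: 15.75
tool_pos: [0.508, 0.2193, 0.2607]
tcp_rot: [0.368, 3.114, 0.003]
wrist_force: [0.0, -0.1, -0.5]
grip_width: 0.0401
```

Run:
```python
from h import *
s=r.sense(); print(s['time_s'],s['tool_pos'],s['grip_width'],s['wrist_force'])
im,d,p=grab('wrist'); P=pts(d,p)
a=np.deg2rad(-13.5); ex=np.array([np.cos(a),np.sin(a)]); ey=np.array([-ex[1],ex[0]])
q=P[..., :2]-np.array([.5725,.201]); X=q@ex; Y=q@ey; Z=P[...,2]
m=(abs(X+.015)<.03)&(abs(Y)<.03)&(Z>.06)&(Z<.1); t=P[m]; z=np.percentile(t[:,2],90); k=t[:,2]>z-.004
print('vial top z',z,'centre',np.median(X[m][k]),np.median(Y[m][k]), cv2.minEnclosingCircle(np.c_[X[m][k],Y[m][k]].astype(np.float32)*1000))
im,d,p=grab('top'); P=pts(d,p); q=P[..., :2]-np.array([.5725,.201]); X=q@ex; Y=q@ey; Z=P[...,2]
m=(abs(Y)<.055)&(X>.04)&(X<.12)&(Z>.1)&(Z<.26); print('lid pts',m.sum(),'z max',np.percentile(Z[m],99) if m.any() else 0,'X at top',np.median(X[m&(Z>.2)]), 'X low',np.median(X[m&(Z<.15)]))
save('t3.png',im[110:250,200:340].repeat(4,0).repeat(4,1))
```

```text
15.75 [0.50798742 0.21931593 0.26065088] 0.040080357174175796 [ 0.02954808 -0.12133928 -0.45745672]
vial top z 0.08839797060845336 centre -0.01629195542419741 0.00016655310208281567 ((-15.852243423461914, 0.144301176071167), 11.755061149597168)
lid pts 522 z max 0.23978585715163955 X at top 0.07263922360889857 X low 0.06167753774081896
```

View pics/t3.png

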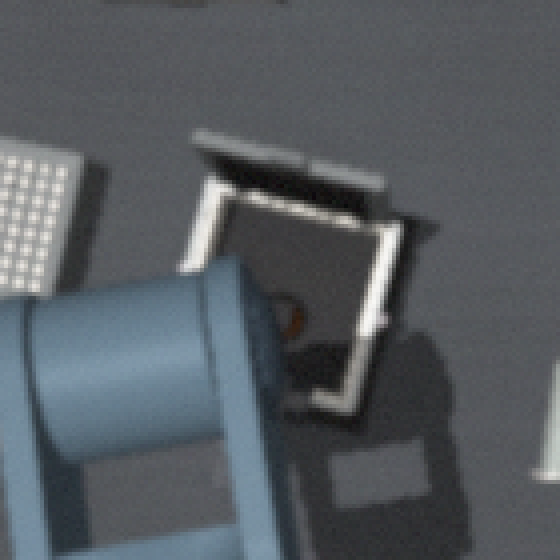

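The vial's top is at 0.0884 (0.088 expected), centred within 1 mm, and the lid is fully open. Now I'll plan the lid's arc: the shut fingers push the outer face from behind at r of about 98 mm.

```bash
cat > arc.py <<'E'
from h import *
c=np.array([.5725,.201]); a=np.deg2rad(-13.5); ex=np.array([np.cos(a),np.sin(a)])
H=np.array([.063,.098])
def tcp(th,rr=.098):
    C=H+rr*np.array([-np.cos(th),np.sin(th)])+.010*np.array([np.sin(th),np.cos(th)])
    w=c+(C[0]+.011)*ex; return np.array([w[0],w[1],C[1]])
E
python3 - <<'E'
from arc import *
s=r.sense(); p=s['tool_pos']; print(p)
w=c+.125*ex; print('behind target',w, 'delta cm',(w-p[:2])*100)
print('first touch',tcp(1.57))
th=np.linspace(1.57,.15,25); Q=np.array([tcp(t) for t in th]); print((np.diff(Q,axis=0)*100).round(2).tolist()); print(Q[-1],tcp(0.0))
E
```

```text
[0.5065974  0.21876966 0.25681383]
behind target [0.69404624 0.17181933] delta cm [18.74488389 -4.69503281]
first touch [0.65410319 0.18140881 0.19600793]
[[-0.57, 0.14, 0.04], [-0.57, 0.14, 0.01], [-0.57, 0.14, -0.03], [-0.56, 0.14, -0.06], [-0.56, 0.13, -0.1], [-0.55, 0.13, -0.13], [-0.54, 0.13, -0.16], [-0.53, 0.13, -0.2], [-0.52, 0.13, -0.23], [-0.51, 0.12, -0.26], [-0.49, 0.12, -0.29], [-0.47, 0.11, -0.32], [-0.45, 0.11, -0.35], [-0.43, 0.1, -0.37], [-0.41, 0.1, -0.4], [-0.39, 0.09, -0.42], [-0.36, 0.09, -0.45], [-0.34, 0.08, -0.47], [-0.31, 0.07, -0.49], [-0.28, 0.07, -0.51], [-0.25, 0.06, -0.52], [-0.22, 0.05, -0.54], [-0.19, 0.05, -0.55], [-0.16, 0.04, -0.56]]
[0.55168624 0.20599694 0.12253265] [0.54916312 0.20660269 0.108     ]
```

Call:
{"op": "jog_arm", "data": {"rows": [{"claw": 0,"translation": [0,0,2.5],"yaw": 0},{"claw": 0,"translation": [0,0,3],"yaw": 0},{"claw": 0,"translation": [1,-0.2,0.5],"yaw": 0},{"claw": 0,"translation": [2.5,-0.6,0],"yaw": 0},{"claw": 0,"translation": [2.5,-0.6,0],"yaw": 0},{"claw": 0,"translation": [2.5,-0.6,0],"yaw": 0},{"claw": 0,"translation": [2.5,-0.6,0],"yaw": 0},{"claw": 0,"translation": [2.5,-0.6,0],"yaw": 0},{"claw": 0,"translation": [2.5,-0.6,0],"yaw": 0},{"claw": 0,"translation": [2.5,-0.6,0],"yaw": 0},{"claw": 0,"translation": [0,0,0],"yaw": 0},{"claw": 0,"translation": [0,0,0],"yaw": 0}]}}

```text
time_s: 16.85
tool_pos: [0.692, 0.1741, 0.3139]
tcp_rot: [-0.371, -3.114, 0.001]
wrist_force: [-0.4, 0.5, 0.3]
grip_width: 0.0004
```

Call:
{"op": "jog_arm", "data": {"rows": [{"claw": 0,"translation": [0.2,-0.2,-2],"yaw": 0},{"claw": 0,"translation": [0,0,-3],"yaw": 0},{"claw": 0,"translation": [0,0,-3],"yaw": 0},{"claw": 0,"translation": [0,0,-2.5],"yaw": 0},{"claw": 0,"translation": [0,0,-1.2],"yaw": 0},{"claw": 0,"translation": [-0.5,0.1,0],"yaw": 0},{"claw": 0,"translation": [-0.7,0.2,0],"yaw": 0},{"claw": 0,"translation": [-0.7,0.2,0],"yaw": 0},{"claw": 0,"translation": [-0.5,0.1,0],"yaw": 0},{"claw": 0,"translation": [-0.5,0.1,0],"yaw": 0},{"claw": 0,"translation": [-0.5,0.1,0],"yaw": 0},{"claw": 0,"translation": [-0.5,0.1,0],"yaw": 0},{"claw": 0,"translation": [0,0,0],"yaw": 0}]}}

```text
time_s: 17.93
tool_pos: [0.6545, 0.1822, 0.2011]
tcp_rot: [0.369, 3.119, 0.0]
wrist_force: [1.2, -0.4, 0.7]
grip_width: 0.0002
```

Light contact at 1.2 N. Following the arc.

Call:
{"op": "jog_arm", "data": {"rows": [{"claw": 0,"translation": [-0.57,0.14,-0.1],"yaw": 0},{"claw": 0,"translation": [-0.57,0.14,-0.1],"yaw": 0},{"claw": 0,"translation": [-0.57,0.14,-0.12],"yaw": 0},{"claw": 0,"translation": [-0.56,0.14,-0.16],"yaw": 0},{"claw": 0,"translation": [-0.56,0.13,-0.1],"yaw": 0},{"claw": 0,"translation": [-0.55,0.13,-0.13],"yaw": 0},{"claw": 0,"translation": [-0.54,0.13,-0.16],"yaw": 0},{"claw": 0,"translation": [-0.53,0.13,-0.2],"yaw": 0},{"claw": 0,"translation": [0,0,0],"yaw": 0}]}}

```text
time_s: 18.68
tool_pos: [0.6091, 0.1931, 0.1889]
tcp_rot: [-0.368, -3.118, 0.0]
wrist_force: [0.2, 0.3, 2.0]
grip_width: -0.0
```

Call:
{"op": "jog_arm", "data": {"rows": [{"claw": 0,"translation": [-0.52,0.13,-0.23],"yaw": 0},{"claw": 0,"translation": [-0.51,0.12,-0.26],"yaw": 0},{"claw": 0,"translation": [-0.49,0.12,-0.29],"yaw": 0},{"claw": 0,"translation": [-0.47,0.11,-0.32],"yaw": 0},{"claw": 0,"translation": [-0.45,0.11,-0.35],"yaw": 0},{"claw": 0,"translation": [-0.43,0.1,-0.37],"yaw": 0},{"claw": 0,"translation": [-0.41,0.1,-0.4],"yaw": 0},{"claw": 0,"translation": [-0.39,0.09,-0.42],"yaw": 0},{"claw": 0,"translation": [0,0,0],"yaw": 0}]}}

```text
time_s: 19.43
tool_pos: [0.5723, 0.2018, 0.1618]
tcp_rot: [-0.369, -3.117, 0.0]
wrist_force: [-0.8, 0.4, 1.2]
grip_width: 0.0001
```

Call:
{"op": "jog_arm", "data": {"rows": [{"claw": 0,"translation": [-0.36,0.09,-0.45],"yaw": 0},{"claw": 0,"translation": [-0.34,0.08,-0.47],"yaw": 0},{"claw": 0,"translation": [-0.31,0.07,-0.49],"yaw": 0},{"claw": 0,"translation": [-0.28,0.07,-0.51],"yaw": 0},{"claw": 0,"translation": [-0.25,0.06,-0.52],"yaw": 0},{"claw": 0,"translation": [-0.22,0.05,-0.54],"yaw": 0},{"claw": 0,"translation": [-0.19,0.05,-0.4],"yaw": 0},{"claw": 0,"translation": [-0.16,0.04,-0.3],"yaw": 0},{"claw": 0,"translation": [0,0,0],"yaw": 0}]}}

```text
time_s: 20.18
tool_pos: [0.5522, 0.2065, 0.1255]
tcp_rot: [-0.369, -3.119, 0.001]
wrist_force: [1.0, 0.2, 1.2]
grip_width: 0.0002
```

Call:
{"op": "jog_arm", "data": {"rows": [{"claw": 0,"translation": [-0.05,0,-0.2],"yaw": 0},{"claw": 0,"translation": [-0.05,0,-0.2],"yaw": 0},{"claw": 0,"translation": [0,0,-0.1],"yaw": 0},{"claw": 0,"translation": [0,0,-0.1],"yaw": 0},{"claw": 0,"translation": [0,0,0],"yaw": 0}]}}

```text
time_s: 20.6
tool_pos: [0.5514, 0.2067, 0.1201]
tcp_rot: [-0.369, -3.119, 0.0]
wrist_force: [-1.5, 1.1, 1.8]
grip_width: 0.0001
```

Call:
{"op": "jog_arm", "data": {"rows": [{"claw": 0,"translation": [0,0,-0.1],"yaw": 0},{"claw": 0,"translation": [0,0,-0.1],"yaw": 0},{"claw": 0,"translation": [0,0,0],"yaw": 0}]}}

```text
time_s: 20.85
tool_pos: [0.5515, 0.2067, 0.1188]
tcp_rot: [-0.369, -3.119, 0.0]
wrist_force: [-3.0, 0.1, 4.2]
grip_width: -0.0
```

Hook resistance is beginning. Millimetre steps now, watching the force.

Call:
{"op": "jog_arm", "data": {"rows": [{"claw": 0,"translation": [0,0,-0.1],"yaw": 0},{"claw": 0,"translation": [0,0,-0.1],"yaw": 0},{"claw": 0,"translation": [0,0,0],"yaw": 0}]}}

```text
time_s: 21.1
tool_pos: [0.5513, 0.2068, 0.1171]
tcp_rot: [-0.369, -3.118, 0.0]
wrist_force: [-5.2, 0.2, 6.7]
grip_width: -0.0001
```

Call:
{"op": "jog_arm", "data": {"rows": [{"claw": 0,"translation": [0,0,-0.1],"yaw": 0},{"claw": 0,"translation": [0,0,-0.1],"yaw": 0},{"claw": 0,"translation": [0,0,0],"yaw": 0}]}}

```text
time_s: 21.35
tool_pos: [0.5516, 0.2068, 0.1151]
tcp_rot: [-0.369, -3.12, -0.0]
wrist_force: [-2.4, -0.0, 5.4]
grip_width: 0.0003
```

Call:
{"op": "jog_arm", "data": {"rows": [{"claw": 0,"translation": [0,0,-0.1],"yaw": 0},{"claw": 0,"translation": [0,0,0],"yaw": 0}]}}

```text
time_s: 21.52
tool_pos: [0.5517, 0.2069, 0.1146]
tcp_rot: [-0.369, -3.119, -0.0]
wrist_force: [-5.7, 0.4, 9.2]
grip_width: 0.0002
```

Call:
{"op": "jog_arm", "data": {"rows": [{"claw": 0,"translation": [0,0,-0.1],"yaw": 0},{"claw": 0,"translation": [0,0,0],"yaw": 0}]}}

```text
time_s: 21.68
tool_pos: [0.5515, 0.2069, 0.1137]
tcp_rot: [-0.369, -3.119, -0.0]
wrist_force: [-6.6, 0.1, 8.7]
grip_width: -0.0004
```

Call:
{"op": "jog_arm", "data": {"rows": [{"claw": 0,"translation": [0,0,-0.1],"yaw": 0},{"claw": 0,"translation": [0,0,0],"yaw": 0}]}}

```text
time_s: 21.85
tool_pos: [0.5514, 0.2069, 0.112]
tcp_rot: [-0.369, -3.119, -0.0]
wrist_force: [-4.2, 1.2, 6.3]
grip_width: -0.0002
```

Call:
{"op": "jog_arm", "data": {"rows": [{"claw": 0,"translation": [0,0,-0.1],"yaw": 0},{"claw": 0,"translation": [0,0,0],"yaw": 0}]}}

```text
time_s: 22.02
tool_pos: [0.5515, 0.2068, 0.1105]
tcp_rot: [-0.369, -3.12, -0.0]
wrist_force: [-0.2, 0.3, 0.3]
grip_width: 0.0001
```

Call:
{"op": "jog_arm", "data": {"rows": [{"claw": 0,"translation": [0,0,-0.1],"yaw": 0},{"claw": 0,"translation": [0,0,0],"yaw": 0}]}}

```text
time_s: 22.18
tool_pos: [0.5517, 0.2064, 0.1089]
tcp_rot: [0.369, 3.12, -0.0]
wrist_force: [1.0, 0.7, 0.6]
grip_width: -0.0
```

The force fell from 9 N to 0, so the latch has snapped. Rise and check that the lid holds.

Call:
{"op": "jog_arm", "data": {"rows": [{"claw": 0,"translation": [0,0,0.3],"yaw": 0},{"claw": 0,"translation": [0,0,1],"yaw": 0},{"claw": 0,"translation": [0,0,2.5],"yaw": 0},{"claw": 0,"translation": [0,0,3],"yaw": 0},{"claw": 0,"translation": [-1.5,0.4,3],"yaw": 0},{"claw": 0,"translation": [-2,0.5,3],"yaw": 0},{"claw": 0,"translation": [-1,0.2,3],"yaw": 0},{"claw": 0,"translation": [0,0,1],"yaw": 0},{"claw": 0,"translation": [0,0,0],"yaw": 0},{"claw": 0,"translation": [0,0,0],"yaw": 0},{"claw": 0,"translation": [0,0,0],"yaw": 0}]}}

```text
time_s: 23.1
tool_pos: [0.5062, 0.2172, 0.2753]
tcp_rot: [-0.37, -3.117, 0.002]
wrist_force: [0.3, 0.0, 0.2]
grip_width: -0.0002
```

Run:
```python
from arc import *
ey=np.array([-ex[1],ex[0]]); s=r.sense(); print(s['time_s'],s['tool_pos'],s['wrist_force'])
im,d,p=grab('wrist'); P=pts(d,p); q=P[...,:2]-c; X=q@ex; Y=q@ey; Z=P[...,2]
m=(abs(Y)<.05)&(X>-.055)&(X<.03)&(Z>.09)&(Z<.18); print('lid z',np.median(Z[m]),'slope',np.polyfit(X[m],Z[m],1))
m=(abs(Y)<.012)&(X<-.1)&(X>-.138)&(Z>.06); print('pad z',np.median(Z[m]),'slope',np.polyfit(X[m],Z[m],1))
save('w6.png',im)
```

```text
23.1 [0.5061736  0.21722235 0.27527152] [0.31481557 0.00454421 0.19308029]
lid z 0.10899033932526381 slope [0.00324883 0.10904337]
pad z 0.08289516374579681 slope [0.00394344 0.08336352]
```

View pics/w6.png

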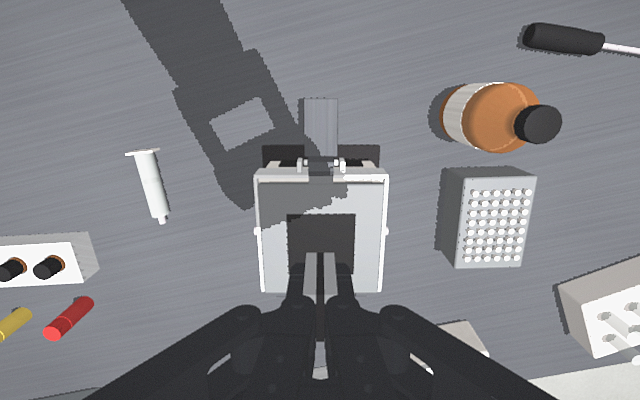

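The lid is flat at 0.109 and the pad is level at 0.083, both as they were at the start. The surroundings look unmoved, so I'm handing in.

```bash
python3 -c "
from plant import job
print(job.sign_off())"
```

```text
the job is handed in; nothing more can be done
None
```

The job is done and handed in at about 23 s of the 69 s allowed; the sign-off gave no verdict.

- **Opening:** I felt the pad at about z = 0.082, which puts the collar roughly 6 mm up. About 9 mm of travel popped the lid, with a force reading of at most about 8 N.
- **Vial:** I took the tall vial from the stand. After a 3 mm correction from the wrist camera, I lowered it into the well until it touched down at about 2.5 N, then let go. Its top then measured 0.0884 m (0.088 expected), about 1 mm from the well centre, with the lid still open.
- **Closing:** I swung the lid shut from behind along its arc. The force peaked at about 11 N in all and fell to zero when the latch snapped.

**Last checks:** With the arm clear, the lid lay flat at 0.109 m and the pad level at 0.083 m, both as they were at the start. The wrist force was about zero. The things in the last picture (bottle, tip box, syringe, short vials) looked unmoved. The well plate, the beaker and most of the driver were out of that view or cut off. I did not see the vial again once the lid was shut.

**Disagreements:** The position readout and the camera differed by 1–3 mm now and then, so I aligned the vial to the well by camera. The pad's front edge also looked about 6 mm short of its stated size, which did not affect the press.

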